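# Lay the candlestick down in the engraver's cradle

### The job

The tall brass candlestick stands on the engraver's cradle board; without gripping it, push its top with the fingertips so that it tips over slowly onto its side and its stem comes down gently on the cork bar, between the two wooden prongs, ready for engraving. Do not let it drop or lift it off: the lower edge of its foot stays on the board all the time. Leave the other things on the bench where they are, and finish clear of everything.

Things in the scene. Friction and masses are not known exactly. Their poses are not given: they have to be found in the camera images.
- cradle: Wooden cradle screwed to the bench: a board 310 x 150 x 12 mm (x, y, z) with a cork-covered bar held across it by two prongs. Origin at the centre of the board's underside, on the bench; x runs along the board from where the candlestick stands towards the bar, z up. The board's top is 12 mm above the bench.
- bar (a point): Middle of the level cork bar (20 mm thick rod along the cradle's y), at x = 77.5 mm in the cradle's frame, 85.5 mm above the bench. It spans the 90 mm gap between two upright wooden prongs (28 x 16 mm, centred 53 mm to either side of this point) that reach 130 mm above the bench.
- candlestick: Loose brass candlestick, 200 mm tall, 0.6 to 0.95 kg: weighted square foot 110 x 110 x 14 mm, flare 80 mm wide at its bottom, stem 20 mm thick (38 to 150 mm up), solid cup 40 mm thick (162 to 200 mm up, with a thin lip). Origin at the centre of the foot's underside, z along the stem to the cup, x towards the bar (within 5 degrees of the cradle's x). Starts upright on the board.
- toe (a point): On the candlestick: middle of the foot's lower edge on the bar side (x = 55 mm, z = 0 in the candlestick's frame), the edge it tips about. The centre of mass is about 30 mm up: a push of 2 to 3 N at the cup starts it tipping; let go before about 60 degrees of tilt it falls back upright, beyond that it goes over by itself.
- stem (a point): On the candlestick: the point on the stem's axis 125 mm from the foot's underside, near where it meets the bar. Lying on the bar, the candlestick is tilted about 70 degrees from upright.
- vase: Loose brass vase with a belly, 130 mm tall, 76 mm wide, standing; origin at the centre of its underside. To be left alone.
- beaker: Loose silvery open beaker, 80 mm tall, 68 mm wide, standing; origin at the centre of its underside. To be left alone.
- hammer: Loose hammer, 240 mm long, lying along its x axis; to be left alone.
- punch_block: Loose wooden block 70 x 110 x 45 mm with eight steel punches standing in it, 110 mm tall in all; origin at the centre of its underside. To be left alone.
Mind the look-alikes: they are no part of the job. What is shaped like the candlestick but black or turquoise is not meant.

How it is judged:
On the way:
1. the candlestick leans well over, in touch with the fingers (angle between candlestick's own z axis and vertical above 0.35 rad and contact force between the fingers and candlestick above 0.1 N), for 0.1 s.
At the end, for the whole second after the job is handed in: The candlestick rests tilted 62 to 77 degrees, its stem on the cork bar between the prongs (stem point within 40 mm of the bar along the board, 42 mm of the middle across it, 90 to 135 mm above the bench), the lower edge of its foot still on the board (within 10 mm) (angle between candlestick's own z axis and vertical between 1.08 and 1.34 rad and x of stem in the frame of cradle between 0.04 and 0.12 m and y of stem in the frame of cradle between -0.042 and 0.042 m and z of stem in the frame of cradle between 0.09 and 0.135 m and height (world z) of toe below 0.022 m and linear speed of candlestick below 0.02 m/s and angular speed of candlestick below 0.1 rad/s); the robot touches nothing.
It fails at once if the candlestick turns faster than 2.2 rad/s: it is knocked over or dropped (angular speed of candlestick above 2.2 rad/s).
It fails at once if the candlestick is lifted: its foot edge rises more than 18 mm off the board (height (world z) of toe above 0.03 m).
It fails at once if the fingers squeeze or press the candlestick with more than 25 N (contact force between the fingers and candlestick above 25 N).
It fails at once if the vase, beaker, hammer or punch block is moved by more than 20 mm (distance of any of vase, beaker, hammer, punch_block from where it was at the start of the episode above 0.02 m).
It also fails if it takes over 61 s, if anything falls off the work surface, if the arm or the gripper's body presses on something with over 40 N, if the wrist force passes 120 N, or if a joint passes its speed limit or range.

### The arm

A 6-joint arm with a two-finger parallel gripper is mounted at the origin on the work surface. World frame = base frame: x ahead of the robot, y to its left, z up, the work surface at z = 0. Lengths are in m, angles in rad, forces in N, time in s.
With the tool pointing down it reaches from about 0.375 to 0.975 m from the base axis. Payload 3.8 kg.
Tool frame: the origin (TCP) lies on the centre line of the jaws, within the pads' length; the fingertips stand 14 mm ahead of it and the grasp point (between the pads) lies 5 mm behind it; z points along the fingers, y is the line along which they close (so a half turn about z gives the same grasp; the last joint's range is limited). The gripper opens to 85 mm and grips with 20 to 120 N. Pads are 22 mm wide; open, the fingers measure 114 mm over their backs; the gripper's body (76 mm by 85 mm) begins 54 mm behind the grasp point. The pads swing forward as they close: fully open they stand 13 mm farther back than shut.
Start: joints at [1.169, 0.264, 1.604, -0, 1.274, -0.037], TCP at [0.241, 0.631, 0.245] pointing down, gripper open.
Joint ranges: [-2.63, 2.63], [-0.94, 2.18], [0.31, 2.57], [-1.31, 4.45], [0, 2.66], [-2.55, 2.55]. Speed limits (rad/s): [2.57, 2.57, 3.14, 3.14, 3.14, 3.14].

### API

Orientations are given as a rotation vector (axis times angle).
In Python, from workcell import bot, eyes, spot_in gives the robot as it stands.
- The arm moves only by the tool carry_out, never from a script. Its argument "series" is text: rows parted by semicolons, each of 4 numbers parted by spaces: the shift along the world's x, y, z in m, then the turn about the world's z in degrees. In form: tx ty tz roll; .... A call has 1 to 20 rows; each row shifts and turns the commanded pose from where the row before left it; what a row does not reach is not made up. A row lasts 1/8 s, in which the tool goes at most 62.5 mm and 10.7 degrees, less where a joint would pass 70% of its speed; a pose out of reach is approached as far as the arm can. A call is refused whole if a number of a shift passes 0.0625 or a number of a turn 10.7, either way. A call with a gripper value outside its range is refused whole. "jaw" is the gripper command: -1 is shut, 1 is fully open, values between are in proportion, set as the call begins (left out, the last holds). The fingers move at their own pace and stop on an object; "grip_force" is the grip in N (left out, the last holds). Time passes only in rows, so rows that do not move let the fingers close. It gives the time, the measured TCP pose, the force, the opening and the grip force at its end, in the units of the state.
- bot.read_state(): the state, without advancing time (a new reading comes with each control period).
- eyes.read_camera(name): name is "side" or "top" or "wrist"; returns (picture, depth): 420x560x3 uint8, blue, green, red; 420x560 float32, m along the optical axis (not along the pixel's ray), 0 where there is no reading.
- eyes.get_calibration(name): a dict with "K" (3x3 intrinsics, pixels), "position" and "rotation" of the camera in the world; the wrist camera has in their place "T_tool_cam" (4x4, takes a point from camera to tool coordinates, whose origin is the TCP and whose axes are the flange's). Camera axes: x right, y down, z forward; pixel columns grow to the right and rows downward; lengths in m; the calibration is good to about 2 mm. A picture is of the moment at which its call begins: read the wrist's pose just before it. get_calibration takes no time and is no camera call.
- bot.finish_job(): hands the job in; it is judged then, once.
Trained networks look in the newest picture that a camera, given by its name, has taken for a name from the list of things; names that differ only in an ending like _2 or _b are one class to them, and where a whole thing is asked for, a point or a joint stands for the part that bears it (a point fixed in the world has none). Each returns a list of dicts, best first, with "score" (0 to 1); they miss things now and then, are a little off and sometimes report something else, mostly with a low value. They report only what shows in the picture. A call takes as long as a camera call. They do not tell look-alikes from the thing itself.
- spot_in(camera, target): "rect" ([centre column, centre row, width, height] in pixels, round what is visible of it).
The state is a dict: "time": time; "q": joint angles; "joint_vel": joint speeds; "joint_torque": joint torques, N m; "tool_pos": TCP position; "tcp_rot": TCP orientation; "wrist_force": force on the tool from outside, world axes, zero at the start; "torque": the same for the moment, N m; "width": opening from 0.0 (shut) to 1.0 (fully open); "grip_force": force on a finger pad.
Only numpy, scipy, OpenCV 4.12 (cv2) and the standard library are available. Lean on these libraries where they do the work, as an engineer would, in place of code of your own. Each camera call takes 0.05 s, during which the arm holds its last target. There are 200 camera calls.

## Working session

There is one attempt and no reset: what is moved stays moved. The work goes in short steps, Python scripts to look and compute and a tool call to move; the robot and the scene stay as the last step left them, time stands still between calls to the robot, and variables do not carry over. Pictures are saved under pics/ and viewed, at most 10 in all, crops included, and the job is handed in when it is done.

Besides the shell and the picture viewer there is one more tool, called after ">>>" in YAML: its name, and indented under it one key for each argument. carry_out: Moves the arm, as the interface text tells. Its arguments: {"type":"object","properties":{"series":{"type":"string"},"jaw":{"type":"number"},"grip_force":{"type":"number"}},"required":["series"]}

```bash
mkdir -p pics; cat > h.py <<'E'
import numpy as np, cv2
from workcell import bot, eyes, spot_in
def cloud(c, d):
    k=eyes.get_calibration(c);K=k["K"];K=np.array(K)
    v,u=np.mgrid[:d.shape[0],:d.shape[1]]
    p=np.stack([(u-K[0,2])/K[0,0]*d,(v-K[1,2])/K[1,1]*d,d],-1)
    return p@np.array(k["rotation"]).T+np.array(k["position"])
E
python3 - <<'E'
from h import *
s=bot.read_state();print(s["time"],s["tool_pos"],s["tcp_rot"])
for c in("top","side"):
    im,d=eyes.read_camera(c);cv2.imwrite(f"pics/{c}0.png",im);np.save(f"pics/{c}0.npy",d)
    k=eyes.get_calibration(c);print(c,np.round(k["position"],3),np.round(k["rotation"],2).tolist())
    P=cloud(c,d)
    for t in("candlestick","cradle","vase","beaker","hammer","punch_block"):
        for r in spot_in(c,t)[:3]:
            u,v=map(int,r["rect"][:2]);print(t,round(r["score"],2),np.round(r["rect"]),np.round(P[min(v,419),min(u,559)],3))
E
```

```text
0.0 [0.24053308 0.62992298 0.2439427 ] [-0.56972046 -3.08900745  0.00348901]
top [0.24  0.003 1.473] [-2.13, 2.13, -0.2]Traceback (most recent call last):
  File "<stdin>", line 6, in <module>
  File "h.py", line 7, in cloud
    return p@np.array(k["rotation"]).T+np.array(k["position"])
           ~~~~~~~~~~~~~~~~~~~~~~~~~~~^~~~~~~~~~~~~~~~~~~~~~~~
ValueError: operands could not be broadcast together with shapes (420,560) (3,)
```

Rotation is a rotation vector; fix that.

```bash
sed -i 's/np.array(k\["rotation"\]).T/cv2.Rodrigues(np.array(k["rotation"],float))[0].T/' h.py
python3 - <<'E'
from h import *
for c in("top","side"):
    im,d=eyes.read_camera(c);cv2.imwrite(f"pics/{c}0.png",im);np.save(f"pics/{c}0.npy",d)
    P=cloud(c,d);print(c,P.shape)
    for t in("candlestick","cradle","vase","beaker","hammer","punch_block"):
        for r in spot_in(c,t)[:3]:
            u,v=map(int,r["rect"][:2]);print(t,round(r["score"],2),np.round(r["rect"]),np.round(P[min(v,419),min(u,559)],3))
E
```

```text
top (420, 560, 3)
candlestick 0.95 [181. 288.  40.  35.] [0.254 0.274 0.093]
candlestick 0.82 [284. 228.  47.  51.] [ 0.435 -0.025  0.079]
candlestick 0.64 [357. 254.  49.  50.] [ 0.355 -0.242  0.071]
cradle 0.69 [259. 215. 106.  94.] [0.482 0.05  0.012]
vase 0.73 [328. 132.  19.  27.] [ 0.727 -0.159  0.103]
beaker 0.9 [215. 129.  22.  26.] [0.768 0.199 0.002]
side (420, 560, 3)
candlestick 0.79 [334. 188.  37.  38.] [ 0.363 -0.243  0.037]
candlestick 0.73 [343. 287.  29.  71.] [0.235 0.215 0.001]
candlestick 0.62 [298. 180.  17.  14.] [ 0.443 -0.01   0.205]
vase 0.6 [234. 177.  22.  34.] [ 0.723 -0.144  0.083]
beaker 0.7 [191. 241.  19.  30.] [0.735 0.211 0.059]
hammer 0.49 [307. 157.  22.  35.] [ 0.518 -0.442  0.028]
punch_block 0.96 [220. 316.  33.  52.] [0.516 0.489 0.084]
punch_block 0.31 [262. 239.  58.  62.] [0.541 0.082 0.008]
```

View pics/top0.png

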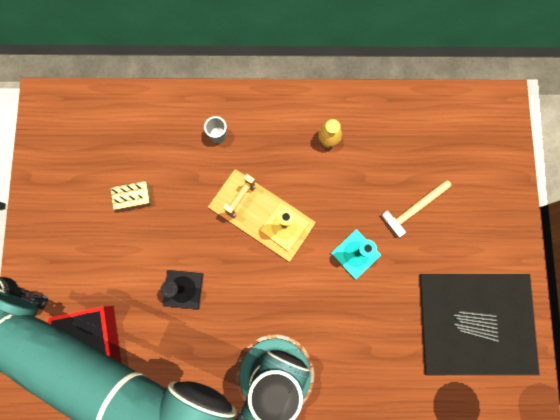

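View pics/side0.png

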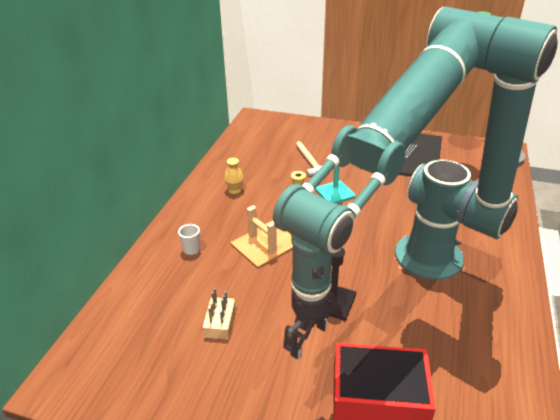

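The top picture shows three candlestick shapes: black at (181,288), turquoise at (357,254) and brass at about (286,224). The brass one stands on the orange cradle board, with the bar and prongs at (240,195), so it fits the description. I'll confirm it in a crop and measure.

```bash
python3 - <<'E'
from h import *
im=cv2.imread("pics/top0.png");d=np.load("pics/top0.npy");P=cloud("top",d)
cv2.imwrite("pics/crop1.png",cv2.resize(im[155:275,195:395],None,fx=4,fy=4,interpolation=cv2.INTER_CUBIC))
v,u=np.mgrid[:420,:560]
reg=(u>200)&(u<322)&(v>160)&(v<268)&(d>0)
z=P[...,2]
print("table z",np.median(z[(u>230)&(u<300)&(v>300)&(v<330)]))
m=reg&(z>0.006)&(z<0.3)
n,l,st,_=cv2.connectedComponentsWithStats(m.astype(np.uint8));print(st[1:])
b=reg&(abs(z-.012)<.005)
r=cv2.minAreaRect((P[b][:,:2]*1000).astype(np.float32));print("board",r)
for lo,hi in((.03,.075),(.08,.105),(.115,.14),(.185,.225)):
    q=P[reg&(z>lo)&(z<hi)]
    n=len(q);print(lo,hi,n,q.mean(0).round(3),q.min(0).round(3),q.max(0).round(3))
    if hi==.14: 
        _,lab,c=cv2.kmeans(q[:,:2].astype(np.float32),2,None,(3,20,1e-5),5,0);print(c)
f=P[reg&(abs(z-.026)<.004)]
print("foot",cv2.minAreaRect((f[:,:2]*1000).astype(np.float32)),len(f))
E
```

```text
table z 0.00032871533898082284
[[204 161   1   1   1]
 [226 161   1   1   1]
 [253 161   1   1   1]
 ...
 [287 267   1   1   1]
 [302 266   1   1   1]
 [310 266   1   1   1]]
board ((488.95733642578125, 41.834747314453125), (339.589599609375, 382.8106994628906), 0.2905842363834381)
0.03 0.075 397 [ 0.444 -0.012  0.038] [ 0.379 -0.1    0.03 ] [0.569 0.152 0.075]
0.08 0.105 220 [0.525 0.102 0.094] [ 0.434 -0.033  0.081] [0.571 0.151 0.103]
0.115 0.14 121 [0.525 0.107 0.129] [0.47  0.064 0.117] [0.585 0.151 0.137]
[[0.48185223 0.13646981]
 [0.5698076  0.0779205 ]]
0.185 0.225 228 [ 0.444 -0.028  0.212] [ 0.421 -0.049  0.187] [ 0.466 -0.006  0.219]
foot ((467.88140869140625, 16.060585021972656), (212.9751739501953, 122.18020629882812), 56.9953498840332) 591
```

View pics/crop1.png

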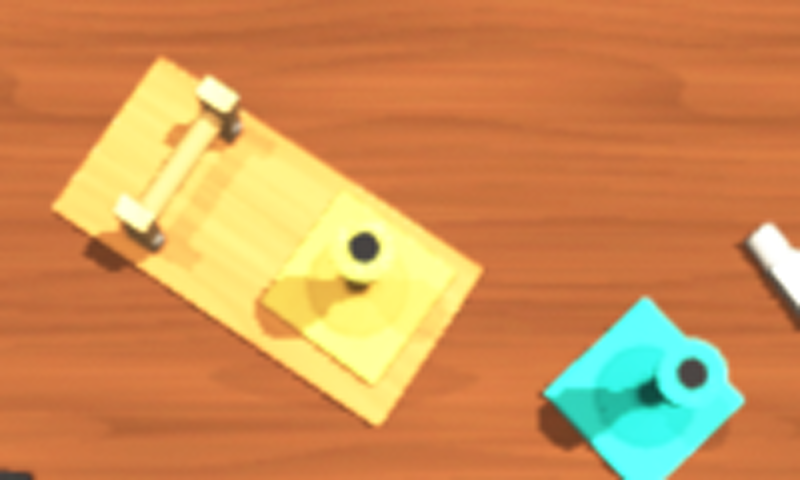

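The crop confirms the brass candlestick on the board (crop (360,280)). The black one stands off the board and the turquoise one is on the bench.

The cup is at (0.444,-0.028) with its top at 0.212, as expected. The prongs are 106 mm apart, as given. Cradle x is (0.554,0.832), and the toe comes out about 102 mm before the bar.

I'll raise the tool and go behind the cup with the jaws shut and the finger pair across the push direction.

>>> carry_out:
  series: "0 0 0.05 0;0 0 0.05 0;0 0 0.05 0;0.02 -0.041 0 -6.05;0.02 -0.041 0 -6.05;0.02 -0.041 0 -6.05;0.02 -0.041 0 -6.05;0.02 -0.041 0 -6.05;0.02 -0.041 0 -6.05;0.02 -0.041 0 -6.05;0.02 -0.041 0 -6.05;0.001 -0.042 0 -6.05;0.001 -0.042 0 -6.05;0.001 -0.042 0 -6.05;0.001 -0.042 0 -6.05;0.001 -0.042 0 -6.05;0.001 -0.042 0 -6.05;0.001 -0.042 0 -6.05;0.001 -0.042 0 -6.05;0.001 -0.042 0 -6.05"
  jaw: -1

```text
time: 3.25
tool_pos: [0.4096, -0.0768, 0.3956]
tcp_rot: [2.773, 1.476, 0.001]
wrist_force: [0.3, 0.3, -1.7]
width: 0.001
grip_force: 0.0
```

>>> carry_out:
  series: "0 0 -0.04 0;0 0 -0.04 0;0 0 -0.04 0;0 0 -0.04 0;0 0 -0.027 0;0 0 0 0;0 0 0 0"

```text
time: 4.12
tool_pos: [0.4106, -0.0756, 0.2096]
tcp_rot: [2.77, 1.48, 0.002]
wrist_force: [0.1, 0.2, 0.3]
width: 0.007
grip_force: 0.0
```

```bash
python3 - <<'E'
from h import *
s=bot.read_state();print(s["time"],s["tool_pos"],s["wrist_force"])
a,_=eyes.read_camera("wrist");b,_=eyes.read_camera("side")
b=cv2.resize(b[130:290,220:400],None,fx=2.25,fy=2.25)
a=cv2.resize(a,(395,296))
o=np.zeros((360,800,3),np.uint8);o[:296,:395]=a;o[:360,395:800]=b;cv2.imwrite("pics/c2.png",o)
E
```

```text
4.125 [ 0.41061434 -0.07562845  0.20964634] [0.06425614 0.23477586 0.34877199]
```

View pics/c2.png

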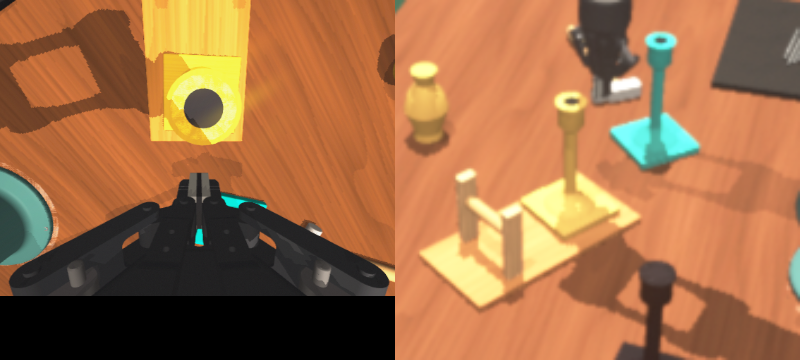

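The wrist view (left half) shows the shut fingertips at (200,185) lined up with the cup at (203,110), roughly 27 mm behind it. In the side view (right half) the fingers are level with the cup. I'll approach to contact.

>>> carry_out:
  series: "0.0033 0.005 0 0;0.0033 0.005 0 0;0.0033 0.005 0 0;0.0022 0.0033 0 0;0.0011 0.0017 0 0;0.0011 0.0017 0 0;0.0011 0.0017 0 0;0.0011 0.0017 0 0;0.0011 0.0017 0 0;0 0 0 0"

```text
time: 5.48
tool_pos: [0.4276, -0.0488, 0.2085]
tcp_rot: [2.77, 1.481, 0.0]
wrist_force: [-1.0, -3.1, 2.4]
width: 0.003
grip_force: 1.6
```

>>> carry_out:
  series: "0.0022 0.0033 0.0013 0;0.0022 0.0033 0.0013 0;0.0022 0.0033 0.0013 0;0.0022 0.0033 0.0013 0;0.0022 0.0033 0.0013 0;0.0022 0.0033 0.0013 0;0.0022 0.0033 0.0013 0;0.0022 0.0033 0.0013 0;0.0022 0.0033 0.0006 0;0.0022 0.0033 0.0006 0;0.0022 0.0033 0.0006 0;0.0022 0.0033 0.0006 0;0.0022 0.0033 0.0006 0;0.0022 0.0033 0.0006 0;0.0022 0.0033 0.0006 0;0.0022 0.0033 0.0006 0"

```text
time: 7.48
tool_pos: [0.4627, 0.0044, 0.2235]
tcp_rot: [-2.771, -1.481, 0.0]
wrist_force: [-0.0, -2.0, 0.2]
width: -0.002
grip_force: 0.7
```

```bash
python3 - <<'E'
from h import *
s=bot.read_state();print(s["time"],s["tool_pos"],s["wrist_force"])
a,_=eyes.read_camera("wrist");b,_=eyes.read_camera("side")
b=cv2.resize(b[130:290,220:400],None,fx=2.25,fy=2.25)
a=cv2.resize(a,(395,296))
o=np.zeros((360,800,3),np.uint8);o[:296,:395]=a;o[:360,395:800]=b;cv2.imwrite("pics/c3.png",o)
E
```

```text
7.475 [0.4627159  0.00442547 0.22349113] [-0.02414734 -2.01760084  0.19147826]
```

View pics/c3.png

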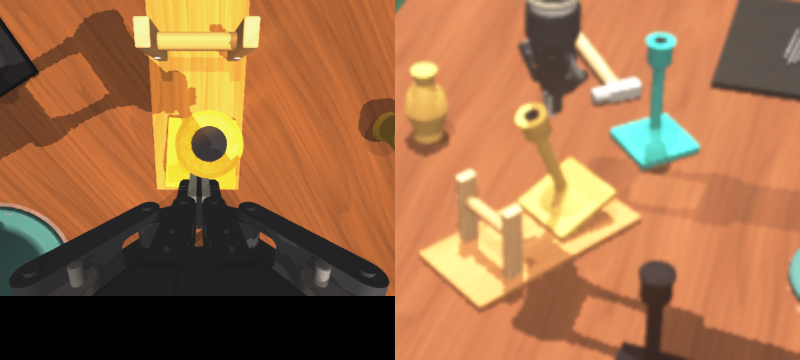

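Wrist view: the cup is at (209,145), tipped about 20° with the fingers on it at (200,180), and the bar is ahead at (196,40). The side view shows the foot's rear edge up and the toe on the board. I'll carry on with a small shift right to stay centred.

>>> carry_out:
  series: "0.0025 0.0031 0 0;0.0025 0.0031 0 0;0.0025 0.0031 -0.0002 0;0.0025 0.0031 -0.0002 0;0.0025 0.0031 -0.0002 0;0.0025 0.0031 -0.0003 0;0.0025 0.0031 -0.0003 0;0.0025 0.0031 -0.0004 0;0.0025 0.0031 -0.0006 0;0.0025 0.0031 -0.0007 0;0.0025 0.0031 -0.0008 0;0.0025 0.0031 -0.0009 0;0.0025 0.0031 -0.0009 0;0.0025 0.0031 -0.001 0;0.0025 0.0031 -0.0011 0;0.0025 0.0031 -0.0012 0;0.0025 0.0031 -0.0012 0"

```text
time: 9.7
tool_pos: [0.5053, 0.0571, 0.2134]
tcp_rot: [-2.771, -1.481, -0.0]
wrist_force: [-1.4, 0.5, 1.1]
width: 0.003
grip_force: 0.5
```

```bash
python3 - <<'E'
from h import *
s=bot.read_state();print(s["time"],s["tool_pos"],s["wrist_force"])
a,_=eyes.read_camera("wrist");b,_=eyes.read_camera("side")
b=cv2.resize(b[130:290,220:400],None,fx=2.25,fy=2.25)
a=cv2.resize(a,(395,296))
o=np.zeros((360,800,3),np.uint8);o[:296,:395]=a;o[:360,395:800]=b;cv2.imwrite("pics/c4.png",o)
E
```

```text
9.7 [0.50530386 0.05708985 0.21338407] [-1.38507682  0.47211043  1.07985425]
```

View pics/c4.png

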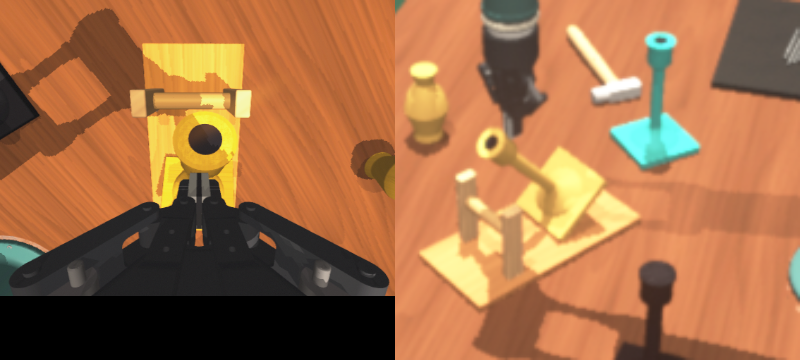

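It is now at about 40°. The wrist view shows the cup at (206,140) and the bar at (191,100), so the stem is heading between the prongs. The cup is about 10–15 mm off the middle, within the 42 mm allowed. Next I'll go to about 55°.

>>> carry_out:
  series: "0.0023 0.0032 -0.0013 0;0.0023 0.0032 -0.0014 0;0.0023 0.0032 -0.0015 0;0.0023 0.0032 -0.0016 0;0.0023 0.0032 -0.0017 0;0.0023 0.0032 -0.0018 0;0.0023 0.0032 -0.0019 0;0.0023 0.0032 -0.002 0;0.0023 0.0032 -0.0021 0;0.0023 0.0032 -0.0022 0;0.0023 0.0032 -0.0023 0"

```text
time: 11.18
tool_pos: [0.5306, 0.0923, 0.1936]
tcp_rot: [2.771, 1.481, 0.0]
wrist_force: [-0.9, 0.3, 1.5]
width: -0.001
grip_force: 0.3
```

```bash
python3 - <<'E'
from h import *
s=bot.read_state();print(s["time"],s["tool_pos"],s["wrist_force"])
a,_=eyes.read_camera("wrist");b,_=eyes.read_camera("side")
b=cv2.resize(b[130:290,220:400],None,fx=2.25,fy=2.25)
a=cv2.resize(a,(395,296))
o=np.zeros((360,800,3),np.uint8);o[:296,:395]=a;o[:360,395:800]=b;cv2.imwrite("pics/c5.png",o)
E
```

```text
11.175 [0.53064043 0.09230173 0.19355556] [-0.87899743  0.33354879  1.48266291]
```

View pics/c5.png

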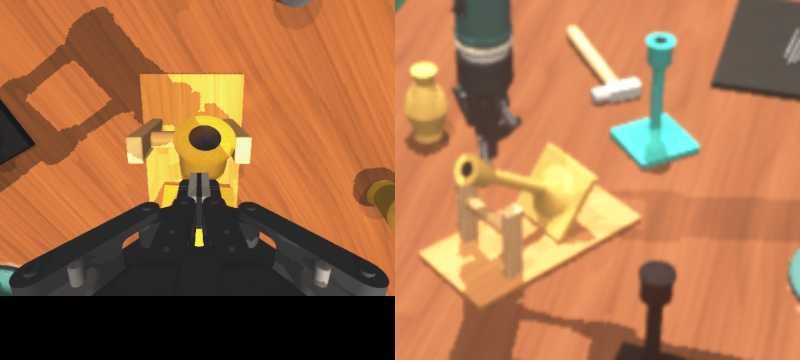

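At about 54°, the cup (205,140) is about 12 mm right of the prong middle, which leaves about 12 mm to the right prong. I'll go slowly over the balance point.

>>> carry_out:
  series: "0.0011 0.0017 -0.0012 0;0.0011 0.0017 -0.0012 0;0.0011 0.0017 -0.0013 0;0.0011 0.0017 -0.0013 0;0.0011 0.0017 -0.0014 0;0.0011 0.0017 -0.0014 0;0.0011 0.0017 -0.0014 0;0.0011 0.0017 -0.0015 0;0.0011 0.0017 -0.0015 0;0.0011 0.0017 -0.0016 0;0.0011 0.0017 -0.0016 0;0.0011 0.0017 -0.0016 0;0.0011 0.0017 -0.0017 0;0.0011 0.0017 -0.0017 0;0.0011 0.0017 -0.0018 0;0.0011 0.0017 -0.0018 0;0 0 0 0;0 0 0 0"

```text
time: 13.52
tool_pos: [0.548, 0.1193, 0.1697]
tcp_rot: [2.771, 1.481, -0.0]
wrist_force: [-0.1, 0.4, 0.1]
width: -0.001
grip_force: 0.0
```

```bash
python3 - <<'E'
from h import *
s=bot.read_state();print(s["time"],s["tool_pos"],s["wrist_force"])
a,_=eyes.read_camera("wrist");b,_=eyes.read_camera("side")
b=cv2.resize(b[130:290,220:400],None,fx=2.25,fy=2.25)
a=cv2.resize(a,(395,296))
o=np.zeros((360,800,3),np.uint8);o[:296,:395]=a;o[:360,395:800]=b;cv2.imwrite("pics/c6.png",o)
E
```

```text
13.525 [0.54800168 0.11925008 0.16967732] [-0.09984026  0.35387826  0.05215104]
```

View pics/c6.png

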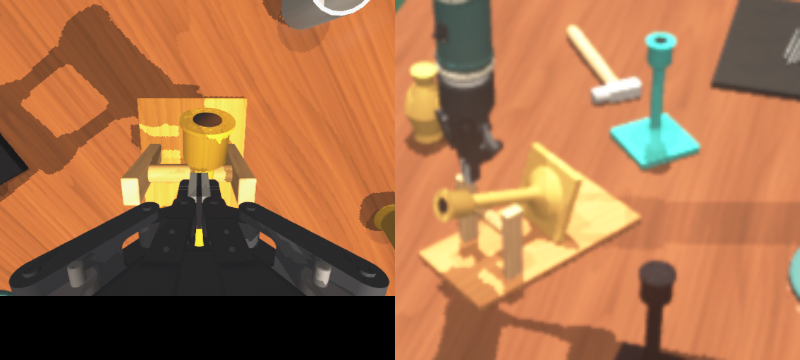

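The candlestick has gone over: in the wrist view the cup is at (208,140) beyond the bar, with the stem on the bar between the prongs, and the contact force is zero. I'll retreat straight up and verify.

>>> carry_out:
  series: "-0.001 -0.0015 0.01 0;-0.001 -0.0015 0.02 0;0 0 0.04 0;0 0 0.04 0;0 0 0.04 0;0 0 0.04 0;-0.03 -0.03 0.02 0;-0.03 -0.04 0 0;-0.03 -0.04 0 0;-0.02 -0.04 0 0;0 0 0 0;0 0 0 0;0 0 0 0;0 0 0 0"

```text
time: 15.38
tool_pos: [0.4364, -0.033, 0.3796]
tcp_rot: [-2.769, -1.483, 0.0]
wrist_force: [-0.4, 0.4, 0.8]
width: 0.003
grip_force: 0.0
```

```bash
python3 - <<'E'
from h import *
s=bot.read_state();print(s["time"],s["tool_pos"],s["wrist_force"])
a,d=eyes.read_camera("top");b,_=eyes.read_camera("side")
P=cloud("top",d)
u=np.array([.554,.832]);y=np.array([-.832,.554]);o=np.array([.526,.107])
R=(P[...,:2]-o);X=R@u;Y=R@y;Z=P[...,2]
for x0 in(.02,.03,.04,.06,.07):
    m=(abs(X-x0)<.004)&(abs(Y)<.044)&(Z>.1)&(Z<.25)
    if m.any(): print(x0,m.sum(),"y",Y[m].mean().round(3),"ztop",Z[m].max().round(3))
b=cv2.resize(b[130:290,220:400],None,fx=2.25,fy=2.25)
a=cv2.resize(a[155:275,195:328],None,fx=2.97,fy=2.97)
q=np.zeros((360,800,3),np.uint8);q[:a.shape[0],:395]=a[:360,:395];q[:,395:800]=b;cv2.imwrite("pics/c7.png",q)
E
```

```text
15.375 [ 0.43638965 -0.03295258  0.37963103] [-0.37812111  0.40222091  0.79886055]
0.02 24 y -0.014 ztop 0.137
0.03 36 y -0.014 ztop 0.144
0.04 41 y -0.014 ztop 0.145
0.06 41 y -0.015 ztop 0.154
0.07 12 y -0.018 ztop 0.138
```

View pics/c7.png

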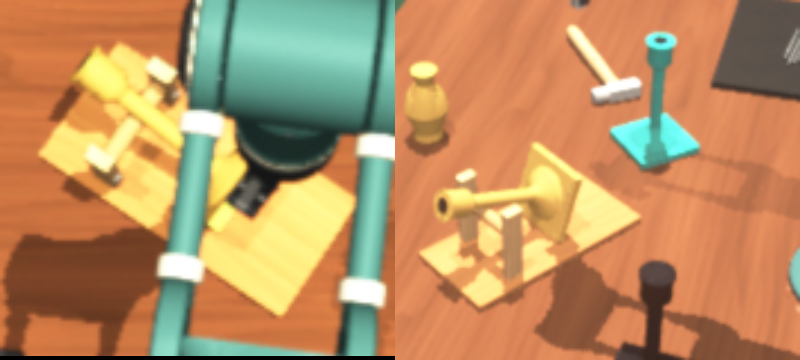

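The stem rests on the bar between the prongs, 14 mm off the middle and tilted about 71°. The foot edge is on the board and the arm is clear, so I'll hand in.

```bash
python3 -c "
from workcell import bot
print(bot.finish_job())"
```

```text
the job is handed in; nothing more can be done
None
```

The brass candlestick was tipped over slowly and now rests with its stem on the cork bar between the prongs; the arm is clear and the job is handed in, with no verdict returned.

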